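Shake-test the LED drivers and fit or reject them

TASK

Each of these two LED drivers is either sound or has a part broken loose inside (neither, one or both may be bad). Take them one at a time: hold the driver up and rock it gently, dipping first the end nearer the robot and then the far end by about 30 degrees, to feel whether something slides inside, and put it away before you touch the next. A driver with something loose goes flat into the steel repair tray; a sound one goes into a free bay of the mounting board, laid between the guides and slid fully home under the strap against its stop. Do not bang, drop or ram them, and leave the cup and the carafe alone.

Things in the scene. Friction and masses are not known exactly. Their poses are not given: they have to be found in the camera images.
- driver_1_mid (a point): sealed LED driver: aluminium brick 170 mm long (x), 50 wide (y), 38 high (z), grey terminal cover at each end, ribs on top; both drivers look alike and work either way round; mass 0.34 to 0.7 kg, balanced about its middle if sound. Point: its centre, half-way up; x points away from the robot. It starts flat on a 3 mm cork mat
- driver_2_mid (a point): the other LED driver, alike. In a faulty one a broken-off choke coil (28 mm, 115 g) slides up to 95 mm along the inside: it starts to slide at a tilt of 10 to 15 degrees, knocks at the end and stays put when level, so the moment about the driver's middle shifts by up to 0.11 N m from end to end. In a sound one nothing moves. Point: its centre
- board: fixed plywood mounting board 245 (x) x 215 (y) x 12 mm with two alike bays 110 mm apart in y; origin: centre of its underside; drivers slide home to its +x. In each bay steel guides 9 mm high, 54 mm apart, stand on both sides, at board x -95 to -59 and 45 to 100 mm; between these the sides are open for the fingers
- bay_left (a point): left bay (+y): where a driver's centre is when fully home, 19 mm above the bay's floor (the board's top); x: the way it slides home, z up. The end stop is 85 mm along +x; a strap bridges the bay from 61 to 79 mm along +x, its underside 44 mm over the floor. Lay the driver in from above at least 30 mm short of home, then slide it along +x
- bay_right (a point): right bay (-y of the board), the same as the left one: where a driver's centre is when fully home; x is the way it slides home
- tray: open steel repair tray, fixed, 235 mm (its x) by 245 mm (y) outside, 30 mm high, walls and floor 4 mm thick; origin at the centre of its underside; it has room for both drivers side by side along its x, 110 mm apart in y
- cup: paper cup, 82 mm across the rim, 95 mm high, loose; origin at the centre of its underside; not to be touched
- carafe: small glass carafe, 92 mm across, 165 mm high, loose; origin at the centre of its underside; not to be touched
Not all that is in view belongs to the job. What is shaped like the part that bears driver_2_mid but green or purple is not meant. Leave any blue look-alike of the part that bears driver_1_mid alone.

How it is judged:
By the outcome, as a careful person would: the job done as asked, in the order asked, and still so for the second after the job is handed in, with the robot touching nothing.
It also fails if it takes over 72 s, if anything falls off the work surface, if the arm or the gripper's body presses on something with over 40 N, if the wrist force passes 120 N, or if a joint passes its speed limit or range.

ROBOT

A 6-joint arm with a two-finger parallel gripper is mounted at the origin on the work surface. World frame = base frame: x ahead of the robot, y to its left, z up, the work surface at z = 0. Lengths are in m, angles in rad, forces in N, time in s.
With the tool pointing down it reaches from about 0.275 to 0.825 m from the base axis. Payload 4.9 kg.
Tool frame: the origin (TCP) lies on the mounting face of the last link; the fingertips stand 173 mm ahead of it and the grasp point (between the pads) lies 155 mm ahead of it; z points along the fingers, y is the line along which they close (so a half turn about z gives the same grasp; the last joint's range is limited). The gripper opens to 85 mm and grips with 20 to 120 N. Pads are 22 mm wide; open, the fingers measure 114 mm over their backs; the gripper's body (76 mm by 85 mm) begins 54 mm behind the grasp point. The pads swing forward as they close: fully open they stand 13 mm farther back than shut.
Start: joints at [-1.36, 0.326, -0.193, 1.052, 0, 1.437], TCP at [0.186, -0.518, 0.405] pointing down, gripper open.
Joint ranges: [-2.65, 2.65], [-0.97, 1.79], [-1.3, 1.35], [-1.93, 2.1], [-1.47, 1.37], [-3.14, 3.14]. Speed limits (rad/s): [2.57, 2.57, 3.14, 3.14, 3.14, 3.14].

INTERFACE

Orientations are given as [roll, pitch, yaw] about the fixed x, y, z axes, in that order (R = Rz(yaw) Ry(pitch) Rx(roll)).
In Python, from bench import robot gives the robot as it stands.
- The arm moves only by the tool drive_tool, never from a script. Its argument "motion" is one flat list of numbers, 7 for each row, row after row: the shift along the tool's x, y, z in m, then the turn, a rotation vector about the tool's x, y, z in degrees, then the closure in counts, from 0 (fully open) to 255 (shut). A call has 1 to 12 rows; each row is the pose to reach, as a shift and turn from the pose commanded when the call began, along the tool's axes at that moment; what a row does not reach only later rows make up. A row lasts 1/10 s, in which the tool goes at most 50 mm and 8.59 degrees, less where a joint would pass 70% of its speed; a pose out of reach is approached as far as the arm can. A call with a gripper value outside its range is refused whole. The fingers move at their own pace and stop on an object; "force" is the grip in N (left out, the last holds). Time passes only in rows, so rows that repeat a pose let the fingers close. It gives the time, the measured TCP pose, the force, the opening and the grip force at its end, in the units of the state.
- robot.get_state(): the state, without advancing time (a new reading comes with each control period).
- robot.snapshot(name): name is "scene" or "top"; returns a dict with "img" (420x560x3 uint8, blue, green, red), "fx", "fy", "cx", "cy" (pixels), "dist_coeffs" ([k1, k2, p1, p2, k3] as OpenCV has them; the pictures are not rectified), "R" (3x3) and "t" (3): a world point X has camera coordinates R X + t. Camera axes: x right, y down, z forward; pixel columns grow to the right and rows downward; lengths in m; the calibration is good to about 2 mm. A picture is of the moment at which its call begins. There is no depth.
- robot.close_job(): hands the job in; it is judged then, once.
Trained networks look in a picture, given as the dict that the camera call returned (one of the last four; its "shot" number tells which), for a name from the list of things; names that differ only in an ending like _2 or _b are one class to them, and where a whole thing is asked for, a point or a joint stands for the part that bears it (a point fixed in the world has none). Each returns a list of dicts, best first, with "p" (0 to 1); they miss things now and then, are a little off and sometimes report something else, mostly with a low value. They report only what shows in the picture. A call takes as long as a camera call. They do not tell look-alikes from the thing itself.
- robot.outline_of(picture, query): "mask" (420x560 bool, what is visible of it) and "uv" ([column, row] in pixels, amid what is visible of it).
The state is a dict: "clock": time; "q": joint angles; "dq": joint speeds; "joint_torque": joint torques, N m; "ee_pos": TCP position; "tool_rot": TCP orientation; "wrist_force": force on the tool from outside, world axes, zero at the start; "ft_torque": the same for the moment, N m; "grip_width": opening from 0.0 (shut) to 1.0 (fully open); "gripper_force": force on a finger pad.
Only numpy, scipy, OpenCV 4.12 (cv2) and the standard library are available. Lean on these libraries where they do the work, as an engineer would, in place of code of your own. Each camera call takes 0.05 s, during which the arm holds its last target. There are 200 camera calls.

## Working session

There is one attempt and no reset: what is moved stays moved. The work goes in short steps, Python scripts to look and compute and a tool call to move; the robot and the scene stay as the last step left them, time stands still between calls to the robot, and variables do not carry over. Pictures are saved under pics/ and viewed, at most 10 in all, crops included, and the job is handed in when it is done.

Besides the shell and the picture viewer there is one more tool, called after "Call:" as name(argument=value, ...) on one line, values as JSON. drive_tool: Moves the arm, as the interface text tells. Its arguments: {"type":"object","properties":{"motion":{"type":"array"},"force":{"type":"number"}},"required":["motion"]}

```bash
mkdir -p pics; ls; python3 - <<'E'
from bench import robot
import cv2,pickle
s=robot.get_state();print(s)
for n in("scene","top"):
    p=robot.snapshot(n);cv2.imwrite(f"pics/{n}0.png",p["img"])
    print(n,p["fx"],p["R"],p["t"],p["dist_coeffs"])
    out={}
    for q in("driver_1_mid","board","tray","cup","carafe"):
        r=robot.outline_of(p,q);out[q]=r
        print(q,[(round(d["p"],2),[round(float(v)) for v in d["uv"]],int(d["mask"].sum())) for d in r])
    pickle.dump((p,out),open(n+"0.pkl","wb"))
E
```

```text
pics
{'clock': 0.0, 'q': array([-1.36019073e+00,  3.26939142e-01, -1.93584020e-01,  1.05197722e+00,
        5.04534256e-05,  1.43659862e+00]), 'dq': array([-0.00059877,  0.0008895 ,  0.00025562, -0.00076098,  0.00104289,
        0.00010389]), 'joint_torque': array([-2.53103381e-04, -4.43400764e+01,  2.62438452e+01,  1.53661013e-02,
       -2.89342097e-04,  1.59641409e-06]), 'ee_pos': array([ 0.18586589, -0.5173471 ,  0.4039041 ]), 'tool_rot': array([-3.13991067e+00, -2.77993882e-04,  3.44803029e-01]), 'wrist_force': array([-0.16216111, -0.52874632,  1.11792431]), 'ft_torque': array([ 0.03770758, -0.02570211,  0.02510279]), 'gripper_force': 0.0, 'grip_width': 1.000316363539815}
scene 468.1722386311437 [[-0.86598432  0.49954715 -0.02288661]
 [ 0.33916462  0.55309193 -0.76095774]
 [-0.36747588 -0.6667398  -0.64839766]] [ 0.44450097 -0.1294786   1.40979064] [-0.03311532  0.          0.          0.          0.        ]
driver_1_mid [(0.9, [442, 246], 1334)]
board [(0.66, [356, 319], 10138)]
tray [(0.7, [160, 211], 644), (0.59, [226, 168], 4469), (0.43, [275, 236], 1597)]
cup [(0.76, [160, 210], 669)]
carafe [(0.96, [174, 248], 1995)]
top 440.89126950606004 [[-0.00301308 -0.99986766  0.01598705]
 [-0.99549168  0.00148352 -0.09483729]
 [ 0.09480102 -0.01620072 -0.99536441]] [-0.01847794  0.48970619  1.19759836] [0.01784994 0.         0.         0.         0.        ]
driver_1_mid [(0.83, [174, 309], 1394), (0.69, [264, 194], 1130)]
board [(0.92, [161, 201], 6810)]
tray [(0.73, [391, 201], 7635), (0.39, [160, 205], 6850)]
cup [(0.6, [324, 108], 853)]
carafe [(0.9, [279, 100], 1102)]
```

View pics/scene0.png

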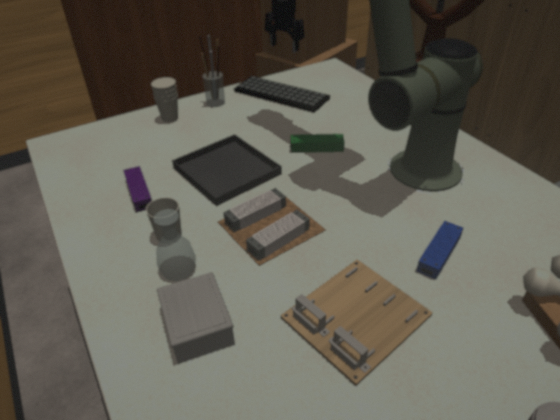

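View pics/top0.png

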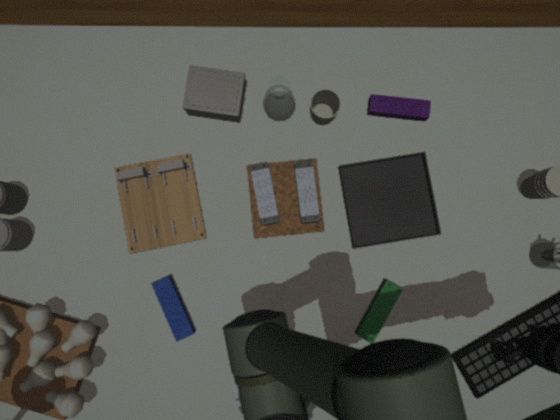

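The scene picture shows the two silver drivers on the cork mat (at about (256,208) and (279,233)), the board at (356,319), and the tray at (226,168). In the top view the drivers are at (263,193) and (307,191), the board at (160,203) and the tray at (390,200). The cup and carafe stand beyond at (324,107) and (279,103). Blue, green and purple look-alikes are not meant.

```bash
python3 - <<'E'
import cv2
a=cv2.imread("pics/top0.png")
a=cv2.convertScaleAbs(a,alpha=1.6)
cv2.imwrite("pics/c1.png",cv2.resize(a[145:260,105:215],None,fx=5,fy=5,interpolation=cv2.INTER_CUBIC))
c=cv2.resize(a[145:255,240:340],None,fx=5,fy=5,interpolation=cv2.INTER_CUBIC)
cv2.imwrite("pics/c2.png",c)
E
```

```text
(no output)
```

View pics/c1.png

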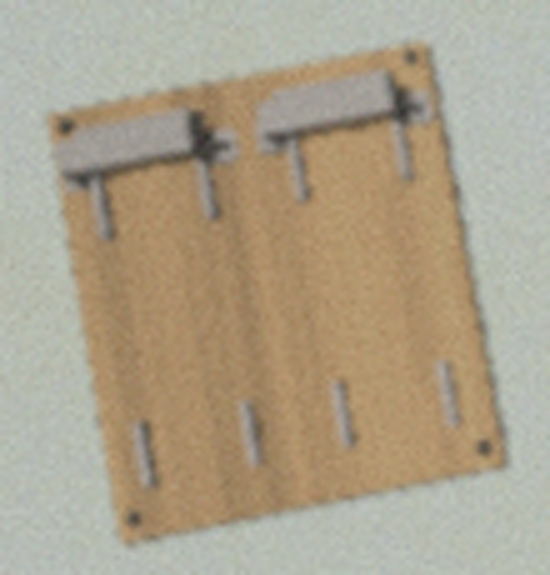

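View pics/c2.png

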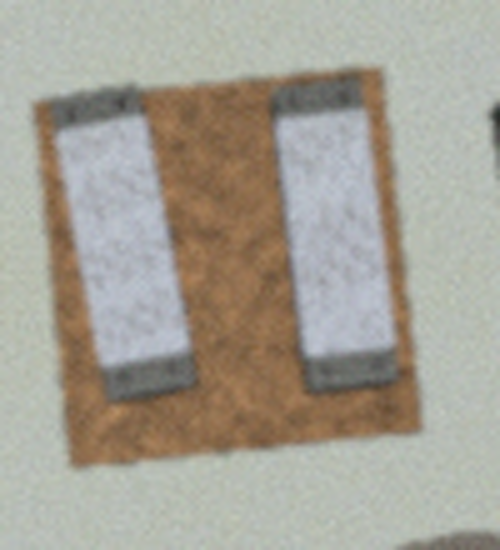

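The crops show the board corners at crop pixels (50,117), (430,42), (507,465) and (127,543), with straps at the far end. The two drivers' silver tops are clear as well.

```bash
cat > h.py <<'E'
import numpy as np,cv2,pickle
def bp(p,uv,z):
    K=np.array([[p["fx"],0,p["cx"]],[0,p["fy"],p["cy"]],[0,0,1]])
    n=cv2.undistortPoints(np.array(uv,float).reshape(-1,1,2),K,np.array(p["dist_coeffs"])).reshape(-1,2)
    R=np.array(p["R"]);t=np.array(p["t"]);C=-R.T@t
    d=np.c_[n,np.ones(len(n))]@R
    return C+d*((z-C[2])/d[:,2])[:,None]
def proj(p,X):
    K=np.array([[p["fx"],0,p["cx"]],[0,p["fy"],p["cy"]],[0,0,1]])
    return cv2.projectPoints(np.array(X,float).reshape(-1,1,3),cv2.Rodrigues(np.array(p["R"]))[0],np.array(p["t"]),K,np.array(p["dist_coeffs"]))[0].reshape(-1,2)
def rect(P):  # corners TL,TR,BR,BL -> centre, yaw of +x (bottom->top), sizes
    c=P.mean(0);u=(P[0]-P[3]+P[1]-P[2])/2;v=(P[0]-P[1]+P[3]-P[2])/2
    return c.round(4),"yaw",round(np.degrees(np.arctan2(u[1],u[0])),2),round(np.degrees(np.arctan2(-v[0],v[1])),2),np.linalg.norm(u).round(4),np.linalg.norm(v).round(4)
E
python3 - <<'E'
from h import *
p,o=pickle.load(open("top0.pkl","rb"));ps,os_=pickle.load(open("scene0.pkl","rb"))
f=lambda L,off:(np.array(L)+.5)/5-.5+np.array(off)
print("cam",-np.array(p["R"]).T@p["t"])
print("board",rect(bp(p,f([(50,117),(430,42),(507,465),(127,543)],(105,145)),.012)))
print("dL",rect(bp(p,f([(57,130),(147,113),(188,352),(102,368)],(240,145)),.041)))
print("dLall",rect(bp(p,f([(52,100),(135,88),(195,385),(107,398)],(240,145)),.041)))
print("dR",rect(bp(p,f([(276,115),(363,108),(395,348),(304,357)],(240,145)),.041)))
print("dRall",rect(bp(p,f([(274,85),(358,75),(397,375),(308,392)],(240,145)),.041)))
# board check in scene: corner clicks
print("boardS",rect(bp(ps,[(355,375),(283,318),(357,262),(430,315)],.012)))
m=o["tray"][0]["mask"].astype(np.uint8)
c=max(cv2.findContours(m,0,2)[0],key=cv2.contourArea)
b=cv2.boxPoints(cv2.minAreaRect(c));print(b)
s=sorted(b.tolist(),key=lambda q:q[1]);T=sorted(s[:2]);B=sorted(s[2:])
print("tray",rect(bp(p,[T[0],T[1],B[1],B[0]],.03)))
for q,z in(("cup",.095),("carafe",.16)):print(q,bp(p,[o[q][0]["uv"]],z/2))
E
```

```text
cam [3.73909210e-01 1.99971367e-04 1.23878460e+00]
board (array([0.5085, 0.3241, 0.012 ]), 'yaw', np.float64(11.44), np.float64(11.52), np.float64(0.2424), np.float64(0.2132))
dL (array([0.5323, 0.0345, 0.041 ]), 'yaw', np.float64(10.2), np.float64(10.67), np.float64(0.1337), np.float64(0.049))
dLall (array([0.5314, 0.0352, 0.041 ]), 'yaw', np.float64(10.91), np.float64(8.34), np.float64(0.1671), np.float64(0.0472))
dR (array([ 0.5371, -0.0812,  0.041 ]), 'yaw', np.float64(6.6), np.float64(5.11), np.float64(0.1342), np.float64(0.0491))
dRall (array([ 0.5374, -0.081 ,  0.041 ]), 'yaw', np.float64(6.37), np.float64(8.85), np.float64(0.1689), np.float64(0.0481))
boardS (array([0.5116, 0.3291, 0.012 ]), 'yaw', np.float64(10.03), np.float64(12.8), np.float64(0.2303), np.float64(0.1997))
[[336.90182 164.4307 ]
 [427.01614 148.89374]
 [441.69284 234.01846]
 [351.57852 249.55542]]
tray (array([ 0.5161, -0.3111,  0.03  ]), 'yaw', np.float64(8.31), np.float64(9.71), np.float64(0.2397), np.float64(0.2546))
cup [[ 0.76809416 -0.13252387  0.0475    ]]
carafe [[ 0.77868807 -0.00554392  0.08      ]]
```

```bash
cat >> h.py <<'E'
def box(c,yaw,L,W,z0,z1):
    a=np.radians(yaw);u=np.array([np.cos(a),np.sin(a)]);v=np.array([-u[1],u[0]])
    return np.array([[*(np.array(c)+i*u*L/2+j*v*W/2),z] for z in(z0,z1) for i in(1,-1) for j in(1,-1)])
def sil(p,X,S=4):
    h=cv2.convexHull(((proj(p,X)+.5)*S*16-8).astype(np.int32)).reshape(-1,2)
    m=np.zeros((420*S,560*S),np.uint8);cv2.fillConvexPoly(m,h,1,shift=4)
    return m.reshape(420,S,560,S).mean((1,3))
def fit(views,x0,L,W,z0,z1):
    from scipy.optimize import minimize
    f=lambda x:sum(np.abs(sil(p,box(x[:2],x[2]*100,L,W,z0,z1))-m).sum()/m.sum() for p,m in views)
    r=minimize(f,[x0[0],x0[1],x0[2]/100],method="Nelder-Mead",options=dict(initial_simplex=[[x0[0]+a,x0[1]+b,x0[2]/100+c] for a,b,c in((0,0,0),(.006,0,0),(0,.006,0),(0,0,.03))],xatol=1e-5))
    return r.x*[1,1,100],r.fun
E
python3 - <<'E'
from h import *
np.set_printoptions(precision=4,suppress=True)
p,o=pickle.load(open("top0.pkl","rb"));ps,os_=pickle.load(open("scene0.pkl","rb"))
def hullmask(m):
    c=max(cv2.findContours(m.astype(np.uint8),0,2)[0],key=cv2.contourArea)
    r=np.zeros(m.shape,np.uint8);cv2.fillConvexPoly(r,cv2.convexHull(c),1);return r.astype(float)
bt=o["board"][0]["mask"].astype(float);bs=os_["board"][0]["mask"].astype(float)
print("board top",fit([(p,bt)],(.5085,.324,11.5),.245,.215,0,.012),"scene",fit([(ps,bs)],(.5085,.324,11.5),.245,.215,0,.012))
tt=hullmask(o["tray"][0]["mask"]);ts=hullmask(os_["tray"][1]["mask"])
print("tray top",fit([(p,tt)],(.516,-.311,9),.235,.245,0,.03),"scene",fit([(ps,ts)],(.516,-.311,9),.235,.245,0,.03))
# wood colour masks top
hsv=cv2.cvtColor(cv2.GaussianBlur(p["img"],(3,3),0),cv2.COLOR_BGR2HSV)
w=((hsv[...,1]>75)&(hsv[...,0]<25)).astype(np.uint8);w[:140]=0;w[260:]=0;w[:,:100]=0;w[:,220:]=0
wm=hullmask(w);print("wood",wm.sum(),fit([(p,wm)],(.5085,.324,11.5),.245,.215,0,.012))
# guides & strap edges in board frame (top view clicks)
c,a=np.array([.5085,.3241]),np.radians(11.5)
def bf(uv,z):
    P=bp(p,(np.array(uv)+.5)/5-.5+[105,145],z)[:,:2]-c
    return P@np.array([[np.cos(a),-np.sin(a)],[np.sin(a),np.cos(a)]])
print(bf([(108,238),(213,217),(303,200),(406,180),(139,422),(245,402),(339,381),(445,362),(150,486),(257,465),(348,445),(453,426)],.021)*1e3)
print("strap low edge",bf([(65,178),(195,155),(270,140),(397,122)],.056)*1e3)
E
```

```text
board top (array([ 0.5095,  0.3272, 11.2183]), np.float64(0.021127019089574154)) scene (array([ 0.5104,  0.3268, 11.3291]), np.float64(0.021762181889919116))
tray top (array([ 0.5164, -0.3135,  8.9815]), np.float64(0.031206304817592474)) scene (array([ 0.5164, -0.3139,  8.9672]), np.float64(0.02480137135393992))
wood 6652.0 (array([ 0.5087,  0.3272, 11.4089]), np.float64(0.041998647023451595))
[[ 45.7058  84.6803]
 [ 45.7609  26.2773]
 [ 45.2482 -23.9095]
 [ 44.9502 -81.6416]
 [-57.9632  85.4088]
 [-58.7884  27.0086]
 [-57.7529 -25.3363]
 [-59.1296 -84.161 ]
 [-93.6831  85.5198]
 [-94.1548  26.6467]
 [-93.4016 -23.8601]
 [-94.7344 -81.9869]]
strap low edge [[ 75.381   90.7919]
 [ 73.9391  20.7222]
 [ 74.0256 -20.0564]
 [ 70.1665 -88.6805]]
```

```bash
cat >> h.py <<'E'
def rel(cur,tgt):
    """level poses (x,y,z,yawdeg), tool down -> shift & turn in tool axes"""
    a=np.radians(cur[3]);d=np.array(tgt[:3])-np.array(cur[:3])
    return (round(d[0]*np.cos(a)+d[1]*np.sin(a),4),round(d[0]*np.sin(a)-d[1]*np.cos(a),4),round(-d[2],4),"rz",round(-(tgt[3]-cur[3]),2))
E
python3 - <<'E'
from h import *
c=(.186,-.518,.405,19.76)
print(rel(c,(.537,-.081,.30,6.5)))
print(rel((.537,-.081,.30,6.5),(.537,-.081,.178,6.5)))
E
```

```text
(np.float64(0.4781), np.float64(-0.2926), np.float64(0.105), 'rz', 13.26)
(np.float64(0.0), np.float64(0.0), np.float64(0.122), 'rz', -0.0)
```

Call:
drive_tool(motion=[0.04, -0.024, 0, 0, 0, 1, 0, 0.08, -0.049, 0.01, 0, 0, 2, 0, 0.12, -0.073, 0.02, 0, 0, 3, 0, 0.16, -0.098, 0.03, 0, 0, 4.5, 0, 0.2, -0.122, 0.04, 0, 0, 6, 0, 0.24, -0.147, 0.05, 0, 0, 7, 0, 0.28, -0.171, 0.06, 0, 0, 8.5, 0, 0.32, -0.196, 0.07, 0, 0, 9.5, 0, 0.36, -0.22, 0.08, 0, 0, 10.5, 0, 0.4, -0.245, 0.09, 0, 0, 12, 0, 0.44, -0.269, 0.1, 0, 0, 13, 0, 0.478, -0.2926, 0.105, 0, 0, 13.26, 0], force=80)

```text
clock: 1.8
ee_pos: [0.5378, -0.0788, 0.299]
tool_rot: [-3.142, 0.0, 0.113]
wrist_force: [-0.3, -0.8, 0.2]
grip_width: 0.999
gripper_force: 0.0
```

Call:
drive_tool(motion=[0, 0, 0, 0, 0, 0, 0, 0, 0, 0, 0, 0, 0, 0])

```text
clock: 2.0
ee_pos: [0.5371, -0.0798, 0.2994]
tool_rot: [3.141, 0.001, 0.116]
wrist_force: [-0.7, -0.2, 0.6]
grip_width: 1.002
gripper_force: 0.0
```

```bash
python3 - <<'E'
from h import *
from bench import robot
s=robot.get_state();print(s["ee_pos"],np.degrees(s["tool_rot"]),s["wrist_force"],s["ft_torque"])
E
```

```text
[ 0.53711214 -0.07977361  0.29936263] [1.79989864e+02 4.46465275e-02 6.63810638e+00] [-0.673391   -0.21803275  0.5507006 ] [-0.02127928  0.04077605 -0.00893277]
```

Call:
drive_tool(motion=[0, 0, 0.03, 0, 0, 0, 0, 0, 0, 0.06, 0, 0, 0, 0, 0, 0, 0.09, 0, 0, 0, 0, 0, 0, 0.11, 0, 0, 0, 0, 0, 0, 0.121, 0, 0, 0, 0, 0, 0, 0.121, 0, 0, 0, 0, 0, 0, 0.121, 0, 0, 0, 0])

```text
clock: 2.7
ee_pos: [0.537, -0.0814, 0.1795]
tool_rot: [3.141, -0.001, 0.112]
wrist_force: [-0.1, 0.0, 0.5]
grip_width: 0.999
gripper_force: 0.0
```

Call:
drive_tool(motion=[0, 0, 0, 0, 0, 0, 60, 0, 0, 0, 0, 0, 0, 80, 0, 0, 0, 0, 0, 0, 120, 0, 0, 0, 0, 0, 0, 255, 0, 0, 0, 0, 0, 0, 255, 0, 0, 0, 0, 0, 0, 255, 0, 0, 0, 0, 0, 0, 255, 0, 0, 0, 0, 0, 0, 255], force=30)

```text
clock: 3.5
ee_pos: [0.5374, -0.0805, 0.1797]
tool_rot: [3.141, -0.002, 0.114]
wrist_force: [-1.2, 2.0, 5.5]
grip_width: 0.583
gripper_force: 33.1
```

Call:
drive_tool(motion=[0, 0, 0, 0, 0, 0, 255, 0, 0, 0, 0, 0, 0, 255], force=80)

```text
clock: 3.7
ee_pos: [0.5374, -0.0806, 0.1799]
tool_rot: [3.141, -0.002, 0.114]
wrist_force: [-1.9, 0.9, 7.4]
grip_width: 0.572
gripper_force: 84.0
```

Call:
drive_tool(motion=[0, 0, -0.01, 0, 0, 0, 255, 0, 0, -0.02, 0, 0, 0, 255, 0, 0, -0.05, 0, 0, 0, 255, 0, 0, -0.08, 0, 0, 0, 255, 0, 0, -0.11, 0, 0, 0, 255, 0, 0, -0.13, 0, 0, 0, 255, 0, 0, -0.14, 0, 0, 0, 255, 0, 0, -0.14, 0, 0, 0, 255, 0, 0, -0.14, 0, 0, 0, 255, 0, 0, -0.14, 0, 0, 0, 255])

```text
clock: 4.7
ee_pos: [0.5362, -0.0805, 0.3172]
tool_rot: [-3.141, 0.003, 0.113]
wrist_force: [0.1, -0.0, -4.7]
grip_width: 0.57
gripper_force: 84.6
```

```bash
cat >> h.py <<'E'
def avg(n=6,name=None):
    from bench import robot
    F=[];T=[];A=[]
    for i in range(n):
        p=robot.snapshot("scene");s=robot.get_state();F.append(s["wrist_force"]);T.append(s["ft_torque"])
    a=s["tool_rot"][2];T=np.array(T);m=T.mean(0)
    # moment about the horizontal axis across the driver
    print("pos",s["ee_pos"].round(4),"rpy",np.degrees(s["tool_rot"]).round(2),"F",np.mean(F,0).round(2),"T",m.round(3),"sd",T.std(0).round(3),"Mcross",round(-m[0]*np.sin(a)+m[1]*np.cos(a),3),"w",round(s["grip_width"],3),"gf",round(s["gripper_force"],1),"t",round(s["clock"],2))
    if name: import cv2;cv2.imwrite(name,p["img"])
E
python3 -c "
from h import *
avg(6,'pics/lift1.png')"
```

```text
pos [ 0.5368 -0.0807  0.3182] rpy [-1.7998e+02  5.0000e-02  6.5000e+00] F [-0.27  0.21 -5.12] T [ 0.005 -0.011  0.006] sd [0.027 0.034 0.035] Mcross -0.011 w 0.574 gf 84.6 t 5.0
```

Call:
drive_tool(motion=[-0.0135, 0, 0.0006, 0, 5, 0, 255, -0.0269, 0, 0.0024, 0, 10, 0, 255, -0.0401, 0, 0.0053, 0, 15, 0, 255, -0.053, 0, 0.0093, 0, 20, 0, 255, -0.0655, 0, 0.0145, 0, 25, 0, 255, -0.0775, 0, 0.0208, 0, 30, 0, 255, -0.0775, 0, 0.0208, 0, 30, 0, 255, -0.0775, 0, 0.0208, 0, 30, 0, 255, -0.0775, 0, 0.0208, 0, 30, 0, 255, -0.0775, 0, 0.0208, 0, 30, 0, 255, -0.0775, 0, 0.0208, 0, 30, 0, 255, -0.0775, 0, 0.0208, 0, 30, 0, 255])

```text
clock: 6.2
ee_pos: [0.4603, -0.0895, 0.298]
tool_rot: [3.141, -0.523, 0.114]
wrist_force: [0.6, 0.6, -6.7]
grip_width: 0.576
gripper_force: 84.6
```

```bash
python3 -c "
from h import *
avg(8)"
```

```text
pos [ 0.4599 -0.0895  0.2979] rpy [180.   -30.     6.49] F [ 0.04 -0.06 -5.21] T [-0.096  0.986 -0.001] sd [0.028 0.028 0.048] Mcross 0.991 w 0.572 gf 84.6 t 6.6
```

Call:
drive_tool(motion=[0.0135, 0, 0.0006, 0, -5, 0, 255, 0.0269, 0, 0.0024, 0, -10, 0, 255, 0.0401, 0, 0.0053, 0, -15, 0, 255, 0.053, 0, 0.0093, 0, -20, 0, 255, 0.0655, 0, 0.0145, 0, -25, 0, 255, 0.0775, 0, 0.0208, 0, -30, 0, 255, 0.0775, 0, 0.0208, 0, -30, 0, 255, 0.0775, 0, 0.0208, 0, -30, 0, 255, 0.0775, 0, 0.0208, 0, -30, 0, 255])

```text
clock: 7.5
ee_pos: [0.5362, -0.0806, 0.3183]
tool_rot: [-3.141, -0.001, 0.113]
wrist_force: [0.0, 0.0, -4.7]
grip_width: 0.571
gripper_force: 84.5
```

```bash
python3 -c "
from h import *
avg(10)"
```

```text
pos [ 0.5369 -0.0808  0.3187] rpy [ 1.7999e+02 -2.0000e-02  6.4900e+00] F [-0.05 -0.03 -4.9 ] T [ 0.     0.    -0.003] sd [0.024 0.023 0.033] Mcross 0.0 w 0.575 gf 84.5 t 8.0
```

Call:
drive_tool(motion=[0.0135, 0, 0.0006, 0, -5, 0, 255, 0.0269, 0, 0.0024, 0, -10, 0, 255, 0.0401, 0, 0.0053, 0, -15, 0, 255, 0.053, 0, 0.0093, 0, -20, 0, 255, 0.0655, 0, 0.0145, 0, -25, 0, 255, 0.0775, 0, 0.0208, 0, -30, 0, 255, 0.0775, 0, 0.0208, 0, -30, 0, 255, 0.0775, 0, 0.0208, 0, -30, 0, 255, 0.0775, 0, 0.0208, 0, -30, 0, 255, 0.0775, 0, 0.0208, 0, -30, 0, 255, 0.0775, 0, 0.0208, 0, -30, 0, 255, 0.0775, 0, 0.0208, 0, -30, 0, 255])

```text
clock: 9.2
ee_pos: [0.6137, -0.072, 0.2988]
tool_rot: [3.141, 0.522, 0.113]
wrist_force: [-0.3, -0.1, -4.6]
grip_width: 0.574
gripper_force: 84.4
```

```bash
python3 -c "
from h import *
avg(8)"
```

```text
pos [ 0.6139 -0.0719  0.2978] rpy [-180.    30.     6.5] F [-0.26 -0.16 -5.05] T [ 0.128 -0.975  0.015] sd [0.019 0.022 0.022] Mcross -0.983 w 0.571 gf 84.4 t 9.6
```

Call:
drive_tool(motion=[-0.0135, 0, 0.0006, 0, 5, 0, 255, -0.0269, 0, 0.0024, 0, 10, 0, 255, -0.0401, 0, 0.0053, 0, 15, 0, 255, -0.053, 0, 0.0093, 0, 20, 0, 255, -0.0655, 0, 0.0145, 0, 25, 0, 255, -0.0775, 0, 0.0208, 0, 30, 0, 255, -0.0775, 0, 0.0208, 0, 30, 0, 255, -0.0775, 0, 0.0208, 0, 30, 0, 255, -0.0775, 0, 0.0208, 0, 30, 0, 255])

```text
clock: 10.5
ee_pos: [0.5378, -0.0808, 0.3187]
tool_rot: [3.141, 0.001, 0.114]
wrist_force: [0.9, -0.4, -4.8]
grip_width: 0.569
gripper_force: 84.6
```

```bash
python3 -c "
from h import *
avg(10)"
```

```text
pos [ 0.5369 -0.0807  0.3184] rpy [-1.7999e+02  2.0000e-02  6.5000e+00] F [-0.23  0.03 -5.09] T [-0.013  0.     0.018] sd [0.039 0.027 0.015] Mcross 0.002 w 0.576 gf 84.6 t 11.0
```

```bash
python3 - <<'E'
from h import *
print(rel((.537,-.081,.319,6.5),(.4762,.3754,.24,11.3)))
E
```

```text
(np.float64(-0.0087), np.float64(-0.4603), np.float64(0.079), 'rz', -4.8)
```

Call:
drive_tool(motion=[0, -0.02, 0, 0, 0, 0, 255, 0, -0.06, 0, 0, 0, 0, 255, 0, -0.1, 0, 0, 0, 0, 255, 0, -0.145, 0, 0, 0, -1, 255, 0, -0.19, 0, 0, 0, -2, 255, 0, -0.235, 0, 0, 0, -3, 255, -0.002, -0.28, 0.01, 0, 0, -4, 255, -0.004, -0.325, 0.02, 0, 0, -4.8, 255, -0.006, -0.37, 0.035, 0, 0, -4.8, 255, -0.008, -0.41, 0.05, 0, 0, -4.8, 255, -0.0087, -0.445, 0.065, 0, 0, -4.8, 255, -0.0087, -0.4603, 0.079, 0, 0, -4.8, 255])

```text
clock: 12.2
ee_pos: [0.5133, 0.2174, 0.2616]
tool_rot: [-3.108, 0.001, 0.261]
wrist_force: [-0.5, 0.4, -5.0]
grip_width: 0.568
gripper_force: 84.8
```

Call:
drive_tool(motion=[0, 0, 0, 0, 0, 0, 255, 0, 0, 0, 0, 0, 0, 255, 0, 0, 0, 0, 0, 0, 255])

```text
clock: 12.5
ee_pos: [0.5131, 0.2177, 0.2627]
tool_rot: [-3.108, 0.001, 0.262]
wrist_force: [-0.3, -0.8, -4.3]
grip_width: 0.574
gripper_force: 84.7
```

```bash
python3 - <<'E'
from h import *
from bench import robot
s=robot.get_state();print(s["ee_pos"],np.degrees(s["tool_rot"]))
a=robot.snapshot("scene")["img"];t=robot.snapshot("top")["img"]
z=lambda im,r:cv2.resize(im[r[1]:r[3],r[0]:r[2]],(400,400),interpolation=cv2.INTER_CUBIC)
cv2.imwrite("pics/hov.png",cv2.convertScaleAbs(np.hstack([z(a,(270,230,440,400)),z(t,(100,130,230,260))]),alpha=1.6))
E
```

```text
[0.51306144 0.21769664 0.26268511] [-1.78063919e+02  3.36650748e-02  1.50038782e+01]
```

View pics/hov.png

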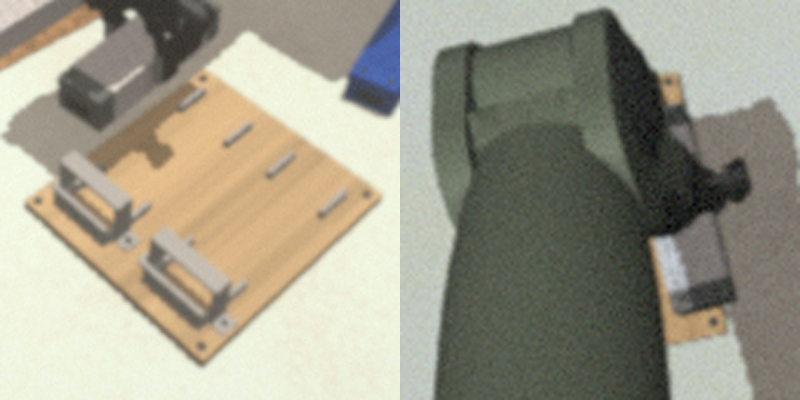

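The picture shows the driver held short of the right bay: the tool stopped at y=0.218, turned to 15 degrees. A joint probably limits it, so I'll check.

```bash
python3 - <<'E'
from bench import robot
s=robot.get_state();print(s["q"],s["dq"],s["clock"])
E
```

```text
[ 0.2612481   0.47250838 -0.36623217  0.73228076  0.03385444  3.14057737] [ 2.57272356e-03 -6.56731872e-05 -1.62559672e-03  4.71216980e-04
  1.89684101e-03  7.66918003e-04] 12.6
```

```bash
cat >> h.py <<'E'
from scipy.spatial.transform import Rotation as Ro
def relg(tgt,cur=None):
    """tgt (x,y,z,yawdeg) tool down; cur (pos, rpy rad) default measured"""
    if cur is None:
        from bench import robot
        s=robot.get_state();cur=(s["ee_pos"],s["tool_rot"])
    R=Ro.from_euler("xyz",cur[1]);T=Ro.from_euler("xyz",[np.pi,0,np.radians(tgt[3])])
    return (R.inv().apply(np.array(tgt[:3])-cur[0])).round(4),(R.inv()*T).as_rotvec(degrees=True).round(2)
E
python3 - <<'E'
from h import *
print(relg((.495,.30,.30,101.3)))
E
```

```text
(array([ 0.0039, -0.0852, -0.0343]), array([ -1.57,  -1.45, -86.26]))
```

Call:
drive_tool(motion=[0, -0.007, -0.015, -0.15, -0.13, -7.5, 255, 0, -0.014, -0.03, -0.3, -0.25, -15, 255, 0.001, -0.021, -0.0343, -0.4, -0.4, -22.5, 255, 0.001, -0.028, -0.0343, -0.5, -0.5, -30, 255, 0.001, -0.036, -0.0343, -0.7, -0.6, -37.5, 255, 0.002, -0.043, -0.0343, -0.8, -0.75, -45, 255, 0.002, -0.05, -0.0343, -0.95, -0.9, -52.5, 255, 0.003, -0.057, -0.0343, -1.1, -1, -60, 255, 0.003, -0.064, -0.0343, -1.2, -1.1, -67.5, 255, 0.003, -0.071, -0.0343, -1.4, -1.3, -75, 255, 0.0039, -0.078, -0.0343, -1.5, -1.4, -82, 255, 0.0039, -0.0852, -0.0343, -1.57, -1.45, -86.26, 255])

```text
clock: 13.8
ee_pos: [0.4948, 0.3005, 0.3]
tool_rot: [3.142, -0.0, 1.772]
wrist_force: [0.2, -0.4, -5.8]
grip_width: 0.573
gripper_force: 84.6
```

Call:
drive_tool(motion=[0, 0, 0, 0, 0, 0, 255, 0, 0, 0, 0, 0, 0, 255])

```text
clock: 14.0
ee_pos: [0.4947, 0.3002, 0.2998]
tool_rot: [-3.141, 0.0, 1.767]
wrist_force: [-0.4, -0.2, -5.5]
grip_width: 0.573
gripper_force: 84.6
```

```bash
python3 - <<'E'
from h import *
from bench import robot
s=robot.get_state();print(s["ee_pos"],np.degrees(s["tool_rot"]),s["q"])
print(relg((.4762,.3754,.25,191.3)))
E
```

```text
[0.49469232 0.30018827 0.29975059] [-1.79969975e+02  1.20074546e-02  1.01244466e+02] [ 4.17899481e-01  4.66436413e-01 -2.64826726e-01  8.40090477e-01
 -8.92404481e-05  1.79244294e+00]
(array([ 0.0774, -0.0034,  0.0497]), array([-3.000e-02, -1.000e-02, -9.006e+01]))
```

Call:
drive_tool(motion=[0.008, 0, 0, 0, 0, -8, 255, 0.016, 0, 0, 0, 0, -16, 255, 0.024, 0, 0, 0, 0, -24, 255, 0.032, -0.001, 0, 0, 0, -32, 255, 0.04, -0.001, 0, 0, 0, -40, 255, 0.048, -0.002, 0, 0, 0, -48, 255, 0.055, -0.002, 0.01, 0, 0, -56, 255, 0.062, -0.003, 0.02, 0, 0, -64, 255, 0.07, -0.003, 0.03, 0, 0, -72, 255, 0.077, -0.0034, 0.04, 0, 0, -80, 255, 0.0774, -0.0034, 0.0497, 0, 0, -87, 255, 0.0774, -0.0034, 0.0497, 0, 0, -90.06, 255])

```text
clock: 15.2
ee_pos: [0.4756, 0.3749, 0.2483]
tool_rot: [-3.14, -0.003, -2.941]
wrist_force: [0.1, -0.3, -5.6]
grip_width: 0.575
gripper_force: 84.6
```

Call:
drive_tool(motion=[0, 0, 0, 0, 0, 0, 255, 0, 0, 0, 0, 0, 0, 255])

```text
clock: 15.4
ee_pos: [0.4765, 0.3752, 0.25]
tool_rot: [-3.142, -0.001, -2.945]
wrist_force: [-0.1, 0.1, -6.1]
grip_width: 0.572
gripper_force: 84.6
```

```bash
python3 - <<'E'
from h import *
from bench import robot
s=robot.get_state();print(s["ee_pos"],np.degrees(s["tool_rot"]),s["q"])
P=robot.snapshot("scene");T=robot.snapshot("top");a=P["img"];t=T["img"]
pickle.dump((P,T),open("hov2.pkl","wb"))
cv2.imwrite("pics/hov2.png",cv2.convertScaleAbs(cv2.resize(a[240:390,270:440],None,fx=4,fy=4,interpolation=cv2.INTER_CUBIC),alpha=1.6))
E
```

```text
[0.4764694  0.37521116 0.24999648] [-1.79998878e+02 -2.91656587e-02 -1.68753970e+02] [ 5.45369902e-01  5.66156131e-01 -2.38165766e-01  7.66959461e-01
  1.55714941e-04  3.49089604e-01]
```

View pics/hov2.png

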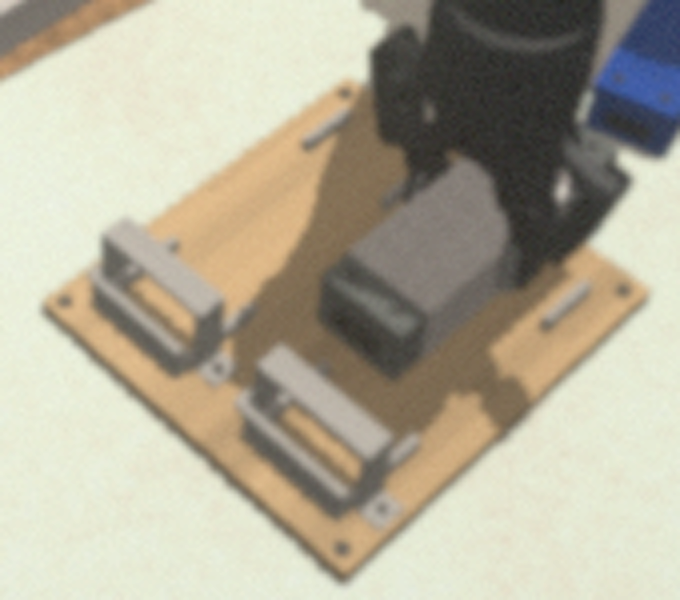

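The driver hangs over the left bay with its front face at about crop (370,325), in line with the left strap at (320,430). I'll check the lateral fit numerically.

```bash
python3 - <<'E'
from h import *
from bench import robot
np.set_printoptions(precision=1,suppress=True)
P,T=pickle.load(open("hov2.pkl","rb"))
def tob(X,c,a):
    a=np.radians(a);d=X[:,:2]-np.array(c);return np.c_[d@np.array([np.cos(a),np.sin(a)]),d@np.array([-np.sin(a),np.cos(a)])]*1e3
cr=lambda L:(np.array(L)+.5)/4-.5+np.array([270,240])
# guide tops z=.021 : rear guides (+y of left bay), (-y of right bay), from scene
B=((.5095,.326),11.3)
print("guides rear: left bay +y, right bay -y (near,far ends)\n",tob(bp(P,cr([(590,285),(545,322),(350,112),(305,143)]),.021),*B))
print("front guide ends: lb+y, rb+... \n",tob(bp(P,cr([(417,437),(252,312),(175,244)]),.021),*B))
print("board corners",tob(bp(P,cr([(342,578),(45,303),(648,296)]),.012),*B))
# driver front top corners z
print("drv front top",tob(bp(P,cr([(328,268),(425,322)]),.0923+.019),*B),"bottom",tob(bp(P,cr([(322,316),(400,377)]),.0923-.019),*B))
s=robot.get_state();print("tcp",tob(s["ee_pos"][None],*B),np.degrees(s["tool_rot"][2])+180)
E
```

```text
guides rear: left bay +y, right bay -y (near,far ends)
 [[-93.2  87.2]
 [-56.4  85.8]
 [-93.4 -81.4]
 [-56.5 -82.7]]
front guide ends: lb+y, rb+... 
 [[ 45.9  85.8]
 [ 51.2 -21.3]
 [ 49.3 -80.6]]
board corners [[ 125.3  108.7]
 [ 123.1 -103.9]
 [-116.7  109.3]]
drv front top [[58.7 29.1]
 [49.  80.3]] bottom [[58.2 28.8]
 [57.2 77.5]]
tcp [[-22.7  54.9]] 11.294298308149564
```

```bash
python3 - <<'E'
from h import *
np.set_printoptions(precision=1,suppress=True)
c=np.array([.5095,.326]);a=np.radians(11.3);u=np.array([np.cos(a),np.sin(a)]);v=np.array([-u[1],u[0]])
for n in("top","scene"):
    p,o=pickle.load(open(n+"0.pkl","rb"));im=p["img"].astype(float)
    # wood vs grey: red-blue
    w=im[...,2]-im[...,0]
    for gx,L in((-77,36),(50,10)):
      for gy in(84,26,-26,-84):
        # sample lateral profile averaged along guide
        ys=np.arange(-9,9.01,.25);xs=np.arange(gx-L/2+4,gx+L/2-3.9,1.) if L>10 else np.arange(47,58,1.)
        prof=[]
        for y in ys:
            X=[[*(c+u*x/1e3+v*(gy+y)/1e3),.021] for x in xs]
            q=proj(p,X).astype(np.float32)
            prof.append(cv2.remap(w.astype(np.float32),q[:,0].copy(),q[:,1].copy(),cv2.INTER_LINEAR).mean())
        d=np.median(prof)+0-np.array(prof);d=np.clip(d-.35*d.max(),0,None)
        print(n,gx,gy,"offset",(d*ys).sum()/d.sum(),"peak",d.max())
E
```

```text
top -77 84 offset -0.3684202760205439 peak 11.560089
top -77 26 offset -1.1975534453118504 peak 11.625383
top -77 -26 offset 0.1024229515452374 peak 12.7298975
top -77 -84 offset -0.5467812598833188 peak 11.875808
top 50 84 offset -0.19815126094295138 peak 11.597744
top 50 26 offset -0.9153419741925567 peak 10.689684
top 50 -26 offset 0.47025899894105533 peak 12.025635
top 50 -84 offset 0.0021112793982297853 peak 11.98045
scene -77 84 offset 2.5586419088995234 peak 11.026317
scene -77 26 offset 1.5789770203634175 peak 10.08485
scene -77 -26 offset 2.9511405188134465 peak 10.668265
scene -77 -84 offset 2.268144187625385 peak 10.095947
scene 50 84 offset 2.6377683155221914 peak 10.29434
scene 50 26 offset 1.6113021569510875 peak 6.4981537
scene 50 -26 offset 2.7875456089209703 peak 11.2150955
scene 50 -84 offset 2.217569652674492 peak 6.4709744
```

Call:
drive_tool(motion=[0, 0.0012, 0.012, 0, 0, 0, 255, 0, 0.0012, 0.024, 0, 0, 0, 255, 0, 0.0012, 0.036, 0, 0, 0, 255, 0, 0.0012, 0.046, 0, 0, 0, 255, 0, 0.0012, 0.046, 0, 0, 0, 255, 0, 0.0012, 0.046, 0, 0, 0, 255])

```text
clock: 16.1
ee_pos: [0.4758, 0.3766, 0.2032]
tool_rot: [-3.141, -0.002, -2.943]
wrist_force: [0.6, -0.4, -4.2]
grip_width: 0.572
gripper_force: 84.7
```

```bash
python3 - <<'E'
from h import *
from bench import robot
s=robot.get_state();print(s["ee_pos"],np.degrees(s["tool_rot"]),s["wrist_force"])
ims=[];
for i in range(3): P=robot.snapshot("scene");ims.append(P["img"].astype(float))
P["img"]=np.mean(ims,0).astype(np.uint8);pickle.dump(P,open("hov3.pkl","wb"))
I=cv2.convertScaleAbs(cv2.resize(P["img"][290:380,320:430],None,fx=7,fy=6.6,interpolation=cv2.INTER_CUBIC),alpha=1.8)
cv2.imwrite("pics/hov3.png",I);print(I.shape)
E
```

```text
[0.47575848 0.37658594 0.20322871] [-1.79978898e+02 -1.03730077e-01 -1.68619596e+02] [ 0.58900984 -0.43419178 -4.21459888]
(594, 770, 3)
```

View pics/hov3.png

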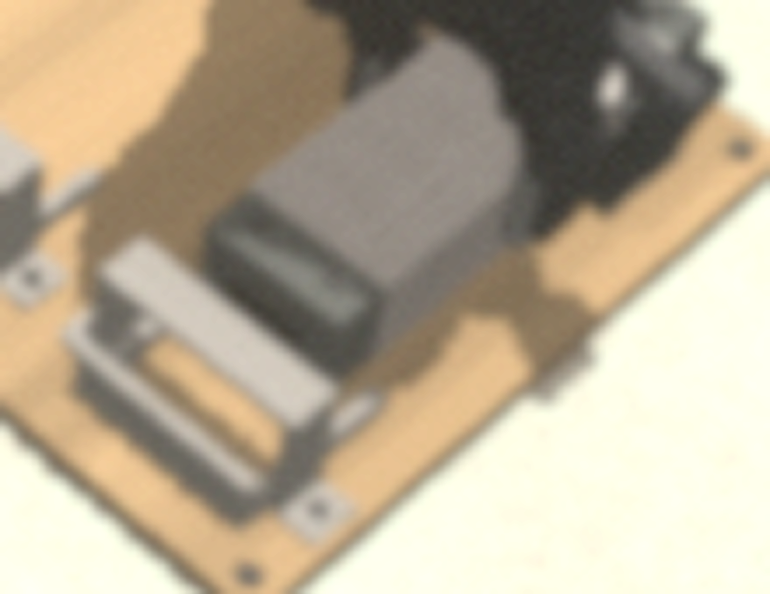

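```bash
python3 - <<'E'
from h import *
np.set_printoptions(precision=1,suppress=True)
P=pickle.load(open("hov3.pkl","rb"));c=np.array([.5095,.326]);a=np.radians(11.3);u=np.array([np.cos(a),np.sin(a)]);v=np.array([-u[1],u[0]])
d=np.array([.47576,.37659])-c;print("tcp b",d@u*1e3,d@v*1e3)
def prof(ch,x0,x1,z,y0,y1):
    ys=np.arange(y0,y1,1.);xs=np.arange(x0,x1,1.)
    q=proj(P,[[*(c+u*x/1e3+v*y/1e3),z] for y in ys for x in xs]).astype(np.float32)
    r=cv2.remap(P["img"],q[:,0].copy(),q[:,1].copy(),cv2.INTER_LINEAR).reshape(len(ys),len(xs),3).mean(1)
    return np.c_[ys,r]
zt=.2032-.1577+.019
print("top face lateral profile, +y edge (x 20..42)");print(prof(0,25,42,zt,72,92))
print("top face -y edge (x 10..42)");print(prof(0,10,42,zt,18,40))
print("guide +y front x47..56");print(prof(0,48,56,.021,76,96))
E
```

```text
tcp b -23.173023142133694 56.22051848261565
top face lateral profile, +y edge (x 20..42)
[[72.  72.9 77.6 81.9]
 [73.  73.1 77.6 81.9]
 [74.  73.4 77.6 82.2]
 [75.  73.2 77.7 82.4]
 [76.  72.9 77.5 82. ]
 [77.  72.4 76.9 81.2]
 [78.  71.  75.2 79.5]
 [79.  68.4 72.5 76.6]
 [80.  65.5 69.7 73.4]
 [81.  63.2 67.4 70.9]
 [82.  60.9 65.  68.5]
 [83.  59.3 63.5 66.9]
 [84.  58.8 62.6 66. ]
 [85.  58.4 62.4 65.6]
 [86.  58.2 62.3 65.7]
 [87.  58.3 62.2 65.6]
 [88.  58.5 62.5 66. ]
 [89.  58.6 63.1 66.4]
 [90.  58.8 63.3 67.1]
 [91.  58.2 63.6 68.4]]
top face -y edge (x 10..42)
[[18.  50.3 65.3 77. ]
 [19.  50.  65.2 76.9]
 [20.  49.9 65.2 76.9]
 [21.  49.8 65.3 76.9]
 [22.  50.1 65.6 77.4]
 [23.  50.4 65.9 77.8]
 [24.  50.7 66.4 78.2]
 [25.  51.3 66.8 78.4]
 [26.  52.6 67.5 79. ]
 [27.  54.8 68.6 79.6]
 [28.  57.9 70.3 80.5]
 [29.  61.9 72.6 81.5]
 [30.  65.7 74.6 82.3]
 [31.  69.  76.3 82.8]
 [32.  71.2 77.3 82.9]
 [33.  72.5 77.8 82.7]
 [34.  73.2 77.9 82.8]
 [35.  73.4 77.9 82.7]
 [36.  73.2 77.9 82.4]
 [37.  73.1 77.8 82.3]
 [38.  73.2 77.9 82.3]
 [39.  73.4 78.3 82.6]]
guide +y front x47..56
[[ 76.   58.5  66.1  70.9]
 [ 77.   57.1  66.6  72.4]
 [ 78.   55.8  66.8  73.4]
 [ 79.   55.6  67.9  75.6]
 [ 80.   57.5  69.9  78.4]
 [ 81.   61.   72.6  81. ]
 [ 82.   66.8  77.2  84.8]
 [ 83.   73.4  82.5  88.8]
 [ 84.   79.4  87.   92.6]
 [ 85.   83.   89.5  94.9]
 [ 86.   83.6  90.1  95. ]
 [ 87.   81.8  88.5  93.9]
 [ 88.   77.6  85.8  91.9]
 [ 89.   73.6  84.2  92.5]
 [ 90.   71.   85.2  96.2]
 [ 91.   70.6  88.5 102.4]
 [ 92.   71.6  92.8 108.9]
 [ 93.   73.2  96.8 114.6]
 [ 94.   74.6  99.  117.9]
 [ 95.   75.2 100.6 120.2]]
```

Call:
drive_tool(motion=[0, 0.001, 0, 0, 0, 0, 255, 0, 0.001, 0.002, 0, 0, 0, 255, 0, 0.001, 0.004, 0, 0, 0, 255, 0, 0.001, 0.0055, 0, 0, 0, 255, 0, 0.001, 0.0065, 0, 0, 0, 255, 0, 0.001, 0.007, 0, 0, 0, 255, 0, 0.001, 0.007, 0, 0, 0, 255])

```text
clock: 16.95
ee_pos: [0.4757, 0.3776, 0.1967]
tool_rot: [-3.141, -0.001, -2.943]
wrist_force: [-0.3, -0.0, -5.3]
grip_width: 0.574
gripper_force: 84.7
```

```bash
python3 -c "
from h import *
avg(4)"
```

```text
pos [0.4757 0.3776 0.1969] rpy [-1.8000e+02 -4.0000e-02 -1.6862e+02] F [ 0.4   0.29 -5.27] T [ 0.026  0.018 -0.003] sd [0.014 0.033 0.033] Mcross -0.013 w 0.577 gf 84.7 t 17.15
```

Call:
drive_tool(motion=[0, 0, 0.001, 0, 0, 0, 255, 0, 0, 0.002, 0, 0, 0, 255, 0, 0, 0.0025, 0, 0, 0, 255, 0, 0, 0.003, 0, 0, 0, 255, 0, 0, 0.003, 0, 0, 0, 255])

```text
clock: 17.65
ee_pos: [0.4756, 0.3776, 0.1937]
tool_rot: [-3.141, -0.001, -2.943]
wrist_force: [0.3, -0.1, -5.3]
grip_width: 0.574
gripper_force: 84.7
```

```bash
python3 -c "
from h import *
avg(4)"
```

```text
pos [0.4757 0.3776 0.1938] rpy [ 1.8000e+02 -5.0000e-02 -1.6862e+02] F [ 0.38  0.04 -5.37] T [ 0.001 -0.01   0.001] sd [0.016 0.03  0.014] Mcross 0.01 w 0.575 gf 84.7 t 17.85
```

Call:
drive_tool(motion=[0, 0, 0.0015, 0, 0, 0, 255, 0, 0, 0.003, 0, 0, 0, 255, 0, 0, 0.004, 0, 0, 0, 255, 0, 0, 0.0045, 0, 0, 0, 255, 0, 0, 0.0045, 0, 0, 0, 255])

```text
clock: 18.35
ee_pos: [0.4756, 0.3776, 0.1891]
tool_rot: [-3.141, -0.001, -2.943]
wrist_force: [0.7, -0.1, -5.0]
grip_width: 0.574
gripper_force: 84.7
```

```bash
python3 -c "
from h import *
avg(4)"
```

```text
pos [0.4757 0.3776 0.1894] rpy [ 1.8000e+02 -4.0000e-02 -1.6862e+02] F [-0.44 -0.54 -5.14] T [-0.004 -0.02   0.008] sd [0.012 0.017 0.02 ] Mcross 0.019 w 0.573 gf 84.7 t 18.55
```

Call:
drive_tool(motion=[-0.004, 0, 0.0006, 0, 0, 0, 255, -0.009, 0, 0.0006, 0, 0, 0, 255, -0.014, 0, 0.0006, 0, 0, 0, 255, -0.019, 0, 0.0006, 0, 0, 0, 255, -0.023, 0, 0.0006, 0, 0, 0, 255, -0.026, 0, 0.0006, 0, 0, 0, 255, -0.028, 0, 0.0006, 0, 0, 0, 255, -0.028, 0, 0.0006, 0, 0, 0, 255])

```text
clock: 19.35
ee_pos: [0.5034, 0.3832, 0.189]
tool_rot: [3.141, -0.001, -2.943]
wrist_force: [-4.2, -1.3, 2.5]
grip_width: 0.572
gripper_force: 85.4
```

```bash
python3 -c "
from h import *
avg(3)"
```

```text
pos [0.5033 0.3832 0.189 ] rpy [ 1.7999e+02 -3.0000e-02 -1.6862e+02] F [-3.66 -0.36  2.79] T [-0.218  0.798  0.013] sd [0.024 0.01  0.032] Mcross -0.825 w 0.57 gf 85.5 t 19.5
```

Call:
drive_tool(motion=[-0.002, 0, 0, 0, 0, 0, 255, -0.004, 0, 0, 0, 0, 0, 255, -0.006, 0, 0, 0, 0, 0, 255, -0.007, 0, 0, 0, 0, 0, 255])

```text
clock: 19.9
ee_pos: [0.5094, 0.3845, 0.189]
tool_rot: [3.141, -0.003, -2.943]
wrist_force: [-8.0, -2.0, 7.2]
grip_width: 0.574
gripper_force: 85.9
```

Call:
drive_tool(motion=[-0.001, 0, 0, 0, 0, 0, 255, -0.002, 0, 0, 0, 0, 0, 255])

```text
clock: 20.1
ee_pos: [0.5111, 0.3849, 0.189]
tool_rot: [3.141, -0.003, -2.942]
wrist_force: [-8.4, -1.0, 5.6]
grip_width: 0.572
gripper_force: 86.0
```

Call:
drive_tool(motion=[-0.001, 0, -0.0004, 0, 0, 0, 255, -0.002, 0, -0.0004, 0, 0, 0, 255, -0.002, 0, -0.0004, 0, 0, 0, 255])

```text
clock: 20.4
ee_pos: [0.5128, 0.3852, 0.189]
tool_rot: [3.141, -0.004, -2.943]
wrist_force: [-8.0, -0.8, 4.5]
grip_width: 0.576
gripper_force: 85.9
```

Call:
drive_tool(motion=[-0.001, 0, 0, 0, 0, 0, 255, -0.0015, 0, 0, 0, 0, 0, 255, -0.0015, 0, 0, 0, 0, 0, 255])

```text
clock: 20.7
ee_pos: [0.5132, 0.3853, 0.1889]
tool_rot: [3.141, -0.006, -2.942]
wrist_force: [-12.5, -2.9, 8.0]
grip_width: 0.576
gripper_force: 86.3
```

Call:
drive_tool(motion=[-0.001, 0, 0, 0, 0, 0, 255, -0.0015, 0, 0, 0, 0, 0, 255])

```text
clock: 20.9
ee_pos: [0.5136, 0.3854, 0.1889]
tool_rot: [3.141, -0.009, -2.942]
wrist_force: [-18.2, -4.3, 13.5]
grip_width: 0.573
gripper_force: 86.7
```

```bash
python3 - <<'E'
from h import *
from bench import robot
avg(2)
P=robot.snapshot("scene")
I=cv2.convertScaleAbs(cv2.resize(P["img"][290:380,320:430],None,fx=7,fy=6.6,interpolation=cv2.INTER_CUBIC),alpha=1.8)
cv2.imwrite("pics/home1.png",I)
E
```

```text
pos [0.5136 0.3853 0.1889] rpy [-180.     -0.53 -168.58] F [-17.21  -3.68  11.62] T [-0.465  2.597 -0.23 ] sd [0.019 0.016 0.016] Mcross -2.638 w 0.573 gf 86.7 t 21.0
```

View pics/home1.png

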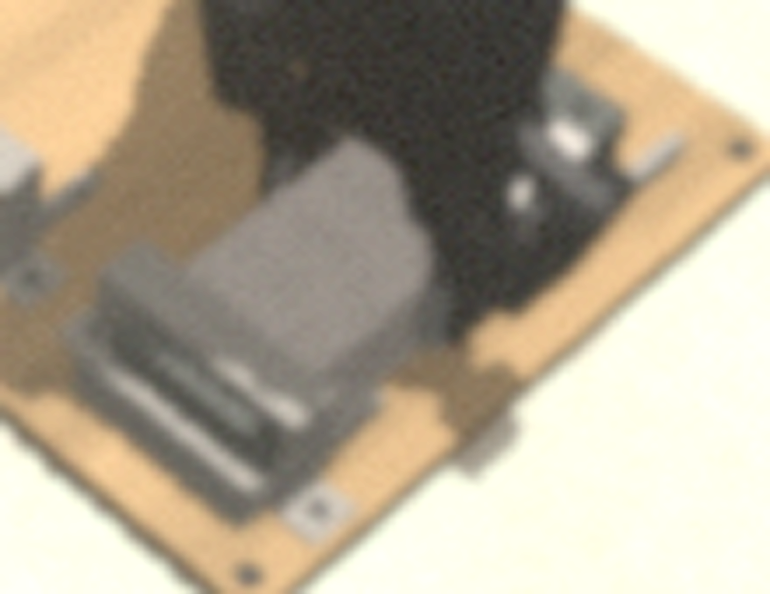

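The picture shows the driver seated under the strap, its end against the stop at about (190,400). I'll relieve the push and release.

Call:
drive_tool(motion=[0.0015, 0, -0.0003, 0, 0, 0, 255, 0.002, 0, -0.0005, 0, 0, 0, 255], force=30)

```text
clock: 21.25
ee_pos: [0.513, 0.3852, 0.189]
tool_rot: [3.142, -0.005, -2.943]
wrist_force: [-8.6, -0.9, 1.4]
grip_width: 0.574
gripper_force: 85.8
```

Call:
drive_tool(motion=[0, 0, 0, 0, 0, 0, 100, 0, 0, 0, 0, 0, 0, 80, 0, 0, 0, 0, 0, 0, 40, 0, 0, 0, 0, 0, 0, 0, 0, 0, 0, 0, 0, 0, 0, 0, 0, 0, 0, 0, 0, 0])

```text
clock: 21.85
ee_pos: [0.5151, 0.3855, 0.1896]
tool_rot: [3.142, -0.0, -2.943]
wrist_force: [-0.0, 0.4, -0.0]
grip_width: 0.999
gripper_force: 0.0
```

Call:
drive_tool(motion=[0, 0, -0.015, 0, 0, 0, 0, 0, 0, -0.03, 0, 0, 0, 0, 0, 0, -0.06, 0, 0, 0, 0, 0, 0, -0.1, 0, 0, 0, 0, 0, 0, -0.12, 0, 0, 0, 0, 0, 0, -0.12, 0, 0, 0, 0])

```text
clock: 22.45
ee_pos: [0.5164, 0.3864, 0.3155]
tool_rot: [3.139, 0.008, -2.943]
wrist_force: [0.8, 0.5, 0.8]
grip_width: 1.002
gripper_force: 0.0
```

```bash
python3 - <<'E'
from h import *
from bench import robot
avg(1)
print(relg((.515,.17,.31,101.3)))
E
```

```text
pos [0.5157 0.386  0.313 ] rpy [ 179.89    0.26 -168.61] F [ 0.12 -0.51 -0.3 ] T [0.006 0.068 0.02 ] sd [0. 0. 0.] Mcross -0.066 w 1.005 gf 0.0 t 22.5
(array([ 0.0434, -0.2116,  0.0024]), array([ 0.29,  0.12, 90.09]))
```

```bash
python3 - <<'E'
from h import *
print(relg((.532,.036,.30,190.5)))
E
```

```text
(array([ 0.0532, -0.3464,  0.0121]), array([0.11, 0.26, 0.89]))
```

Call:
drive_tool(motion=[0.003, -0.02, 0, 0, 0, 0, 0, 0.009, -0.06, 0, 0, 0, 0, 0, 0.015, -0.1, 0, 0, 0, 0.2, 0, 0.021, -0.14, 0, 0, 0, 0.4, 0, 0.027, -0.18, 0, 0, 0, 0.6, 0, 0.033, -0.22, 0, 0, 0, 0.89, 0, 0.039, -0.26, 0, 0, 0, 0.89, 0, 0.045, -0.3, 0.006, 0, 0, 0.89, 0, 0.05, -0.33, 0.012, 0, 0, 0.89, 0, 0.0532, -0.3464, 0.012, 0, 0, 0.89, 0, 0.0532, -0.3464, 0.012, 0, 0, 0.89, 0, 0.0532, -0.3464, 0.012, 0, 0, 0.89, 0])

```text
clock: 23.7
ee_pos: [0.5308, 0.0354, 0.2971]
tool_rot: [3.141, -0.002, -2.959]
wrist_force: [-0.2, 0.6, -0.3]
grip_width: 1.0
gripper_force: 0.0
```

```bash
python3 - <<'E'
from h import *
from bench import robot
s=robot.get_state();print(s["q"],np.degrees(s["tool_rot"]))
print(relg((.532,.036,.179,190.5)))
E
```

```text
[-7.22423092e-02  3.92726662e-01 -3.93295859e-01  7.86971082e-01
  2.24040884e-04 -2.54630499e-01] [ 1.79955866e+02 -1.18601938e-01 -1.69549895e+02]
(array([-0.0015,  0.0003,  0.1181]), array([ 0.04, -0.12, -0.05]))
```

Call:
drive_tool(motion=[-0.001, 0, 0.03, 0, 0, 0, 0, -0.001, 0, 0.06, 0, 0, 0, 0, -0.001, 0, 0.09, 0, 0, 0, 0, -0.001, 0, 0.107, 0, 0, 0, 0, -0.001, 0, 0.1175, 0, 0, 0, 0, -0.001, 0, 0.1175, 0, 0, 0, 0, -0.001, 0, 0.1175, 0, 0, 0, 0])

```text
clock: 24.4
ee_pos: [0.5324, 0.0362, 0.1806]
tool_rot: [-3.141, -0.0, -2.958]
wrist_force: [-0.1, -0.4, 0.7]
grip_width: 0.998
gripper_force: 0.0
```

Call:
drive_tool(motion=[0, 0, 0, 0, 0, 0, 60, 0, 0, 0, 0, 0, 0, 80, 0, 0, 0, 0, 0, 0, 120, 0, 0, 0, 0, 0, 0, 255, 0, 0, 0, 0, 0, 0, 255, 0, 0, 0, 0, 0, 0, 255, 0, 0, 0, 0, 0, 0, 255, 0, 0, 0, 0, 0, 0, 255], force=30)

```text
clock: 25.2
ee_pos: [0.5325, 0.0359, 0.1811]
tool_rot: [3.141, 0.001, -2.958]
wrist_force: [-2.1, 1.4, 6.0]
grip_width: 0.584
gripper_force: 32.1
```

Call:
drive_tool(motion=[0, 0, 0, 0, 0, 0, 255, 0, 0, 0, 0, 0, 0, 255], force=80)

```text
clock: 25.4
ee_pos: [0.5326, 0.0359, 0.1813]
tool_rot: [3.141, 0.001, -2.958]
wrist_force: [-2.2, 1.9, 7.8]
grip_width: 0.569
gripper_force: 83.6
```

Call:
drive_tool(motion=[0, 0, -0.01, 0, 0, 0, 255, 0, 0, -0.02, 0, 0, 0, 255, 0, 0, -0.05, 0, 0, 0, 255, 0, 0, -0.08, 0, 0, 0, 255, 0, 0, -0.11, 0, 0, 0, 255, 0, 0, -0.13, 0, 0, 0, 255, 0, 0, -0.14, 0, 0, 0, 255, 0, 0, -0.14, 0, 0, 0, 255, 0, 0, -0.14, 0, 0, 0, 255])

```text
clock: 26.3
ee_pos: [0.5316, 0.0356, 0.3192]
tool_rot: [3.141, -0.003, -2.959]
wrist_force: [-0.4, 0.6, -7.9]
grip_width: 0.574
gripper_force: 85.6
```

```bash
python3 -c "
from h import *
avg(8,'pics/lift2.png')"
```

```text
pos [0.5321 0.0356 0.3196] rpy [ 1.7999e+02 -1.0000e-01 -1.6951e+02] F [ 0.07  0.12 -6.64] T [ 0.027 -0.039  0.011] sd [0.024 0.018 0.028] Mcross 0.043 w 0.575 gf 85.6 t 26.7
```

Call:
drive_tool(motion=[0.0135, 0, 0.0006, 0, -5, 0, 255, 0.0269, 0, 0.0024, 0, -10, 0, 255, 0.0401, 0, 0.0053, 0, -15, 0, 255, 0.053, 0, 0.0093, 0, -20, 0, 255, 0.0655, 0, 0.0145, 0, -25, 0, 255, 0.0775, 0, 0.0208, 0, -30, 0, 255, 0.0775, 0, 0.0208, 0, -30, 0, 255, 0.0775, 0, 0.0208, 0, -30, 0, 255, 0.0775, 0, 0.0208, 0, -30, 0, 255, 0.0775, 0, 0.0208, 0, -30, 0, 255, 0.0775, 0, 0.0208, 0, -30, 0, 255, 0.0775, 0, 0.0208, 0, -30, 0, 255])

```text
clock: 27.9
ee_pos: [0.4564, 0.0215, 0.2995]
tool_rot: [-3.141, 0.523, -2.958]
wrist_force: [-0.6, 0.4, -6.4]
grip_width: 0.572
gripper_force: 85.4
```

```bash
python3 -c "
from h import *
avg(6)"
```

```text
pos [0.456  0.0215 0.2994] rpy [-180.     29.94 -169.51] F [ 0.04 -0.12 -6.49] T [-0.193  1.092  0.009] sd [0.05  0.053 0.012] Mcross -1.109 w 0.575 gf 85.4 t 28.2
```

Call:
drive_tool(motion=[-0.0135, 0, 0.0006, 0, 5, 0, 255, -0.0269, 0, 0.0024, 0, 10, 0, 255, -0.0401, 0, 0.0053, 0, 15, 0, 255, -0.053, 0, 0.0093, 0, 20, 0, 255, -0.0655, 0, 0.0145, 0, 25, 0, 255, -0.0775, 0, 0.0208, 0, 30, 0, 255, -0.0775, 0, 0.0208, 0, 30, 0, 255, -0.0775, 0, 0.0208, 0, 30, 0, 255, -0.0775, 0, 0.0208, 0, 30, 0, 255])

```text
clock: 29.1
ee_pos: [0.5315, 0.0356, 0.3198]
tool_rot: [3.141, 0.0, -2.959]
wrist_force: [0.1, 0.2, -6.6]
grip_width: 0.575
gripper_force: 85.4
```

```bash
python3 -c "
from h import *
avg(10)"
```

```text
pos [0.5322 0.0356 0.3202] rpy [-1.8000e+02 -3.0000e-02 -1.6951e+02] F [-0.39 -0.07 -6.56] T [ 0.026 -0.043 -0.011] sd [0.031 0.025 0.029] Mcross 0.047 w 0.572 gf 85.4 t 29.6
```

Call:
drive_tool(motion=[-0.0135, 0, 0.0006, 0, 5, 0, 255, -0.0269, 0, 0.0024, 0, 10, 0, 255, -0.0401, 0, 0.0053, 0, 15, 0, 255, -0.053, 0, 0.0093, 0, 20, 0, 255, -0.0655, 0, 0.0145, 0, 25, 0, 255, -0.0775, 0, 0.0208, 0, 30, 0, 255, -0.0775, 0, 0.0208, 0, 30, 0, 255, -0.0775, 0, 0.0208, 0, 30, 0, 255, -0.0775, 0, 0.0208, 0, 30, 0, 255, -0.0775, 0, 0.0208, 0, 30, 0, 255, -0.0775, 0, 0.0208, 0, 30, 0, 255, -0.0775, 0, 0.0208, 0, 30, 0, 255])

```text
clock: 30.8
ee_pos: [0.6082, 0.0497, 0.3002]
tool_rot: [-3.141, -0.523, -2.959]
wrist_force: [0.6, 0.1, -7.1]
grip_width: 0.57
gripper_force: 85.6
```

```bash
python3 -c "
from h import *
avg(6)"
```

```text
pos [0.6084 0.0497 0.2992] rpy [-180.    -30.04 -169.51] F [-0.27  0.43 -6.64] T [ 0.223 -1.087  0.003] sd [0.032 0.04  0.018] Mcross 1.11 w 0.567 gf 85.6 t 31.1
```

Call:
drive_tool(motion=[0.0135, 0, 0.0006, 0, -5, 0, 255, 0.0269, 0, 0.0024, 0, -10, 0, 255, 0.0401, 0, 0.0053, 0, -15, 0, 255, 0.053, 0, 0.0093, 0, -20, 0, 255, 0.0655, 0, 0.0145, 0, -25, 0, 255, 0.0775, 0, 0.0208, 0, -30, 0, 255, 0.0775, 0, 0.0208, 0, -30, 0, 255, 0.0775, 0, 0.0208, 0, -30, 0, 255, 0.0775, 0, 0.0208, 0, -30, 0, 255])

```text
clock: 32.0
ee_pos: [0.5331, 0.0356, 0.3201]
tool_rot: [-3.141, -0.002, -2.958]
wrist_force: [1.4, 0.3, -6.1]
grip_width: 0.571
gripper_force: 85.3
```

```bash
python3 -c "
from h import *
avg(10)"
```

```text
pos [0.5323 0.0356 0.3199] rpy [ 1.8000e+02 -7.0000e-02 -1.6951e+02] F [ 0.12  0.09 -6.66] T [ 0.017  0.054 -0.006] sd [0.039 0.02  0.012] Mcross -0.05 w 0.571 gf 85.3 t 32.5
```

Driver 1 was sound: its level moments after the two dips were 0.000 and 0.002 N m. Driver 2's moment went from +0.047 to −0.050 N m, so it has something loose and goes to the tray.

```bash
python3 - <<'E'
from h import *
print(relg((.5164,-.3137,.24,189)))
E
```

```text
(array([ 0.0791, -0.3406,  0.08  ]), array([ 0.  , -0.07,  1.49]))
```

Call:
drive_tool(motion=[0.005, -0.02, 0, 0, 0, 0, 255, 0.013, -0.055, 0, 0, 0, 0, 255, 0.022, -0.095, 0, 0, 0, 0.3, 255, 0.031, -0.135, 0, 0, 0, 0.6, 255, 0.04, -0.175, 0, 0, 0, 0.9, 255, 0.05, -0.215, 0, 0, 0, 1.2, 255, 0.059, -0.255, 0.01, 0, 0, 1.49, 255, 0.068, -0.295, 0.03, 0, 0, 1.49, 255, 0.075, -0.325, 0.05, 0, 0, 1.49, 255, 0.0791, -0.3406, 0.07, 0, 0, 1.49, 255, 0.0791, -0.3406, 0.08, 0, 0, 1.49, 255, 0.0791, -0.3406, 0.08, 0, 0, 1.49, 255])

```text
clock: 33.7
ee_pos: [0.5154, -0.3132, 0.2381]
tool_rot: [3.138, -0.003, -2.985]
wrist_force: [-0.6, 0.6, -7.2]
grip_width: 0.573
gripper_force: 85.4
```

Call:
drive_tool(motion=[0, 0, 0, 0, 0, 0, 255, 0, 0, 0.02, 0, 0, 0, 255, 0, 0, 0.04, 0, 0, 0, 255, 0, 0, 0.05, 0, 0, 0, 255, 0, 0, 0.054, 0, 0, 0, 255, 0, 0, 0.054, 0, 0, 0, 255, 0, 0, 0.054, 0, 0, 0, 255])

```text
clock: 34.4
ee_pos: [0.5169, -0.3138, 0.1871]
tool_rot: [-3.14, 0.0, -2.984]
wrist_force: [-0.3, -0.4, -6.1]
grip_width: 0.576
gripper_force: 85.5
```

Call:
drive_tool(motion=[0, 0, 0.001, 0, 0, 0, 255, 0, 0, 0.002, 0, 0, 0, 255, 0, 0, 0.003, 0, 0, 0, 255, 0, 0, 0.0035, 0, 0, 0, 255, 0, 0, 0.0035, 0, 0, 0, 255])

```text
clock: 34.9
ee_pos: [0.5163, -0.3137, 0.1826]
tool_rot: [-3.142, -0.001, -2.985]
wrist_force: [-1.2, 0.7, -7.5]
grip_width: 0.574
gripper_force: 85.6
```

Call:
drive_tool(motion=[0, 0, 0.0005, 0, 0, 0, 255, 0, 0, 0.0008, 0, 0, 0, 255, 0, 0, 0.0008, 0, 0, 0, 255])

```text
clock: 35.2
ee_pos: [0.5163, -0.3137, 0.1824]
tool_rot: [-3.141, -0.001, -2.985]
wrist_force: [-1.9, 0.5, 1.4]
grip_width: 0.573
gripper_force: 86.7
```

Contact with the tray floor. I'll release and retreat.

Call:
drive_tool(motion=[0, 0, 0, 0, 0, 0, 100, 0, 0, 0, 0, 0, 0, 80, 0, 0, 0, 0, 0, 0, 40, 0, 0, 0, 0, 0, 0, 0, 0, 0, 0, 0, 0, 0, 0, 0, 0, 0, 0, 0, 0, 0], force=30)

```text
clock: 35.8
ee_pos: [0.5164, -0.3137, 0.1818]
tool_rot: [-3.141, -0.001, -2.984]
wrist_force: [0.0, 0.2, 0.4]
grip_width: 0.998
gripper_force: 0.0
```

Call:
drive_tool(motion=[0, 0, -0.015, 0, 0, 0, 0, 0, 0, -0.03, 0, 0, 0, 0, 0, 0, -0.07, 0, 0, 0, 0, 0, 0, -0.11, 0, 0, 0, 0, 0, 0, -0.15, 0, 0, 0, 0, 0, 0, -0.18, 0, 0, 0, 0, 0, 0, -0.18, 0, 0, 0, 0, 0, 0, -0.18, 0, 0, 0, 0])

```text
clock: 36.6
ee_pos: [0.5166, -0.3137, 0.3624]
tool_rot: [-3.14, 0.0, -2.985]
wrist_force: [0.7, -0.5, -0.5]
grip_width: 1.001
gripper_force: 0.0
```

```bash
python3 - <<'E'
from h import *
from bench import robot
avg(1)
P=robot.snapshot("scene");cv2.imwrite("pics/end.png",cv2.convertScaleAbs(cv2.resize(P["img"][80:400,120:460],(765,595)),alpha=1.5))
E
```

```text
pos [ 0.5162 -0.3134  0.361 ] rpy [ 1.7996e+02 -9.0000e-02 -1.7099e+02] F [ 0.19  0.67 -0.71] T [-0.     0.022 -0.05 ] sd [0. 0. 0.] Mcross -0.021 w 1.0 gf 0.0 t 36.65
```

View pics/end.png

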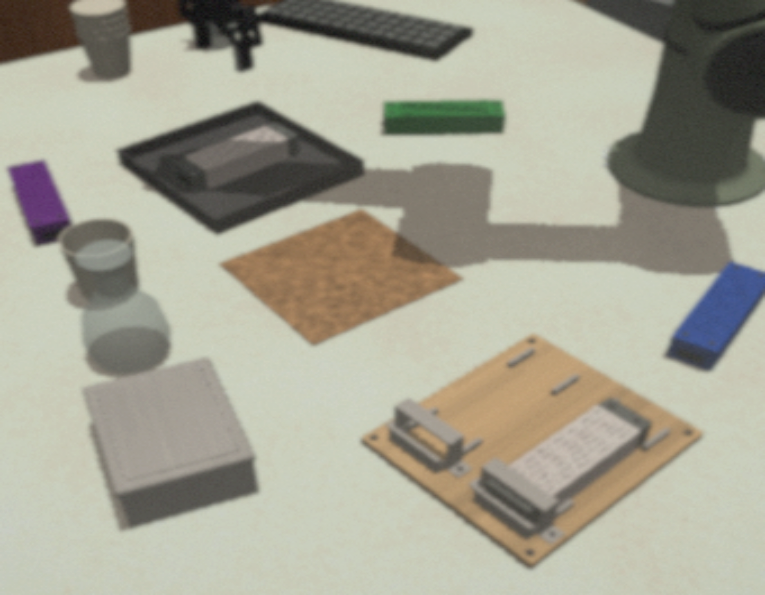

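The final picture shows the loose driver flat in the tray at (240,155) and the sound one seated under the left strap at (570,450). The cup, carafe and look-alikes are untouched.

```bash
python3 -c "
from bench import robot
print(robot.close_job())"
```

```text
the job is handed in; nothing more can be done
None
```

The job is handed in: driver_1, the sound one, is fully home in the left bay, and driver_2, which has something loose inside, lies flat in the repair tray; the arm work took 36.7 s of the 72 s allowed.

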